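# Free a sagging barrel bolt and hold the gate ajar

## Task

The barrel bolt of the small gate sags in its worn guides, so its thick nose is caught behind the bent-up lip of the keeper. Take the bolt by its upright knob, lift it over the lip while drawing it back towards the hinges until it is well out of the keeper (do not force it against the keeper), then pull the sprung gate open towards the bench's front edge until it stands ajar by about a hand's width (some 9 cm at its latch edge), and finish while still holding the bolt knob and keeping the gate still at that opening. Leave the tape measure, sanding block and wood cube behind the gate where they are.

Things in the scene. Friction and masses are not known exactly. Their poses are not given: they have to be found in the camera images.
- frame: Wooden gate frame fixed to the bench: base 110 x 360 x 18 mm, two 36 mm square posts to z = 155 mm; hinge post at y = +150 mm, latch post at y = -130 mm. Origin on the bench top under the middle of the gate; z up, y along the shut gate from latch post to hinge post, -x is the front, to which the gate opens. Placed and turned differently each time.
- keeper: Steel keeper on the latch post's front (origin and axes of the frame): a trough open at the top, y = -148 to -114 mm; its front cheek (x = -43 mm, top z = 128 mm) locks the gate while the bolt's nose is inside. Its gate-side end (y = -121 to -115 mm) is bent up into a lip with its top at z = 113.5 mm.
- bolt: Steel barrel bolt on the gate's front, 0.35 kg. Origin on the rod's axis under the knob, in the frame at (-23, -50, 120) mm when thrown; axes as the frame's, turning with the gate. Rod 12 mm thick; nose collar 27 mm thick, 12 mm long, centred at y = -83 mm. A 10 mm stem carries the knob, an upright cylinder 20 mm thick, z = 47 to 85 mm. It only slides along y and lifts along z.
- bolt_knob (a point): Middle of the bolt's upright cylindrical knob (20 mm thick, 38 mm tall), the place to grip from above; it stands about 186 mm above the bench, clear above the gate (top 145 mm), guides and posts. Axes as the bolt.
- draw (a joint): How far the bolt is drawn, m: 0 fully thrown into the keeper, 0.05 fully drawn towards the hinges (stop). Starts at 0 to 0.004. Light friction about 1 N. Sagging, it is stopped by the lip at 0.006; lifted, it passes. At 0.03 and more it is clear of keeper and lip.
- lift (a joint): How far the bolt is lifted in its worn guides, m: 0 sagging (it falls back by its own weight, about 3.5 N), 0.016 the top of the guides (stop). 0.007 is just level with the lip, so lift about 0.011.
- gate (a joint): Opening angle of the gate, rad: 0 shut (stop), growing as its latch edge swings to the frame's -x side (clockwise seen from above); up to 1.2. A hinge spring always pulls it shut, with about 0.15 N m when shut and 0.35 N m at 0.4 rad. 0.4 rad puts the latch edge 9 cm out.
- hinge_line (a point): Point on the gate's vertical hinge line, at the height of the bolt; in the frame at (-12, 129.5, 120) mm. The gate turns about it. With the bolt fully drawn the knob is about 130 mm from this line.
- gate_edge (a point): Front corner of the gate's free stile at the latch edge, at the height of the bolt, 235 mm from the hinge line; turns with the gate.
- tape_measure: Yellow tape measure, 41 x 78 x 64 mm, standing behind the gate; origin at the centre of its underside. Bystander.
- sanding_block: Cork sanding block, 65 x 112 x 32 mm, behind the gate; origin at the centre of its underside. Bystander.
- offcut_2: Wood cube about 40 mm, behind the gate; origin at the centre of its underside. Bystander.

How it is judged (in metres and radians):
On the way, in this order (a step that is already met when the one before it is completed fails the run):
1. with the gate shut, the bolt is lifted while its nose is still in the keeper (value of joint lift above 0.006 m and value of joint draw below 0.025 m and value of joint gate below 0.06 rad).
2. the bolt is drawn clear of the keeper (value of joint draw above 0.03 m).
At the end, for the whole second after the job is handed in: Through the last second the fingers hold the bolt (contact over 1 N), the bolt is drawn at least 28 mm, and the gate stands still (under 0.05 rad/s) at 0.27 to 0.55 rad (latch edge about 6 to 12 cm out) (value of joint gate between 0.27 and 0.55 rad and velocity of joint gate between -0.05 and 0.05 rad/s and value of joint draw above 0.028 m and contact force between the fingers and bolt above 1 N); the arm keeps its last pose, push and grip.
It fails at once if the bolt is forced against the keeper (over 40 N) (contact force between bolt and keeper above 40 N).
It fails at once if the tape measure is moved by more than 2 cm (distance of tape_measure from where it was at the start of the episode above 0.02 m).
It fails at once if the sanding block is moved by more than 2 cm (distance of sanding_block from where it was at the start of the episode above 0.02 m).
It fails at once if the wood cube is moved by more than 2 cm (distance of offcut_2 from where it was at the start of the episode above 0.02 m).
It also fails if it takes over 35 s, if anything falls off the work surface, if the arm or the gripper's body presses on something with over 40 N, if the wrist force passes 120 N, or if a joint passes its speed limit or range.

## Robot

A 6-joint arm with a two-finger parallel gripper is mounted at the origin on a cart in front of the work surface, level with it; the furniture and walls round the work are solid. World frame = base frame: x ahead of the robot, y to its left, z up, the work surface at z = 0. Lengths are in mm, angles in degrees, forces in N, time in s.
With the tool pointing down it reaches from about 300 to 850 mm from the base axis. Payload 4.2 kg.
Tool frame: the origin (TCP) lies at the very end of the fingers, on their centre line; the grasp point (between the pads) lies 19 mm behind it (env.grip_depth is the distance from the TCP to the grasp point, in mm); z points along the fingers, y is the line along which they close (so a half turn about z gives the same grasp; the last joint's range is limited). The gripper opens to 91 mm and grips with 3 to 60 N. Pads are 32 mm wide; open, the fingers measure 118 mm over their backs; the gripper's body (76 mm by 178 mm) begins 60 mm behind the grasp point.
Start: joints at [-73.453, 18.312, 89.639, -0, 72.044, -1.146], TCP at [174.756, -547.821, 178.776] pointing down, gripper open.
Joint ranges: [-177.97, 177.97], [-48.28, 115.42], [12.27, 149.76], [-77.06, 257.06], [2.81, 150.46], [-146.56, 146.56]. Speed limits (degrees/s): [147.25, 147.25, 180, 180, 180, 180].

## Interface

Orientations are given as [roll, pitch, yaw] about the fixed x, y, z axes, in that order (R = Rz(yaw) Ry(pitch) Rx(roll)).
In Python, from workcell import env, cams gives the robot as it stands.
- The arm moves only by the tool apply_moves, never from a script. Its argument "deltas" is a list of rows, each a list of 5 numbers: the shift along the tool's x, y, z in m, then the turn about the tool's z in rad, then the opening, from -1 (shut) to 1 (fully open), so that 0 is half open. In form: [[tx, ty, tz, roll, gripper], ...]. A call has 1 to 5 rows; each row is the pose to reach, as a shift and turn from the pose commanded when the call began, along the tool's axes at that moment; what a row does not reach only later rows make up. A row lasts 1/10 s, in which the tool goes at most 50 mm and 8.59 degrees, less where a joint would pass 70% of its speed; a pose out of reach is approached as far as the arm can. A call with a gripper value outside its range is refused whole. The fingers move at their own pace and stop on an object; "grip_force" is the grip in N (left out, the last holds). Time passes only in rows, so rows that repeat a pose let the fingers close. It gives the time, the measured TCP pose, the force, the opening and the grip force at its end, in the units of the state.
- env.state(): the state, without advancing time (a new reading comes with each control period).
- cams.grab_frame(name): name is "scene" or "top" or "wrist"; returns the picture (400x640x3 uint8, blue, green, red); there is no depth.
- cams.get_calibration(name): a dict with "mtx" (3x3 intrinsics, pixels), "eye" and "attitude" of the camera in the world; the wrist camera has in their place "tool_from_camera" (4x4, takes a point from camera to tool coordinates, whose origin is the TCP and whose axes are the flange's). Camera axes: x right, y down, z forward; pixel columns grow to the right and rows downward; lengths in mm; the calibration is good to about 2 mm. A picture is of the moment at which its call begins: read the wrist's pose just before it. get_calibration takes no time and is no camera call.
- env.job_done(): hands the job in; it is judged then, once.
The state is a dict: "time_s": time; "qpos": joint angles; "qvel": joint speeds; "effort": joint torques, N m; "ee_pos": TCP position; "ee_rot": TCP orientation; "force": force on the tool from outside, world axes, zero at the start; "torque": the same for the moment, N m; "gripper_width": finger opening in mm; "gripper_force": force on a finger pad.
Only numpy, scipy, OpenCV 4.12 (cv2) and the standard library are available. Lean on these libraries where they do the work, as an engineer would, in place of code of your own. Each camera call takes 0.05 s, during which the arm holds its last target. There are 200 camera calls.

## Working session

There is one attempt and no reset: what is moved stays moved. The work goes in short steps, Python scripts to look and compute and a tool call to move; the robot and the scene stay as the last step left them, time stands still between calls to the robot, and variables do not carry over. Pictures are saved under pics/ and viewed, at most 10 in all, crops included, and the job is handed in when it is done.

Besides the shell and the picture viewer there is one more tool, called after "Emit:" by a JSON object that holds its "fn" and its "kwargs". apply_moves: Moves the arm, as the interface text tells. Its arguments: {"type":"object","properties":{"deltas":{"type":"array"},"grip_force":{"type":"number"}},"required":["deltas"]}

```bash
ls && mkdir -p pics
python3 - <<'E'
from workcell import env, cams
import cv2
for n in ("scene","top"):
    im=cams.grab_frame(n); cv2.imwrite(f"pics/{n}0.png",im)
    c=cams.get_calibration(n); print(n,c)
print(cams.get_calibration("wrist"))
print(env.state())
E
```

```text
pics
scene {'mtx': array([[367.60463609,   0.        , 319.6207067 ],
       [  0.        , 367.60463609, 196.57367505],
       [  0.        ,   0.        ,   1.        ]]), 'eye': array([ 370.25154467, -756.46256433,  735.0638548 ]), 'attitude': array([-134.47229333,   -0.83947399,  -24.09442981])}
top {'mtx': array([[398.41295603,   0.        , 328.9499637 ],
       [  0.        , 398.41295603, 199.59602977],
       [  0.        ,   0.        ,   1.        ]]), 'eye': array([ 550.15935518, -230.46280796, 1000.58834427]), 'attitude': array([-1.75684908e+02, -5.97583944e-02, -9.00719246e+01])}
{'mtx': array([[304.34533191,   0.        , 320.27644534],
       [  0.        , 304.34533191, 199.32254696],
       [  0.        ,   0.        ,   1.        ]]), 'tool_from_camera': array([[-7.57797026e-04, -9.59256576e-01, -2.82535390e-01,
         8.06391163e+01],
       [ 9.99999712e-01, -7.39476000e-04, -1.71481495e-04,
         5.96601978e-01],
       [-4.44333886e-05, -2.82535438e-01,  9.59256860e-01,
        -2.04979428e+02],
       [ 0.00000000e+00,  0.00000000e+00,  0.00000000e+00,
         1.00000000e+00]])}
{'time_s': 0.1, 'qpos': array([-7.34538513e+01,  1.83455003e+01,  8.97004164e+01, -1.71421483e-03,
        7.20431432e+01, -1.14673594e+00]), 'qvel': array([-0.04635756, -0.06092226, -0.31003678, -0.00452265,  0.04183284,
        0.08326898]), 'effort': array([-1.44338405e-04, -4.13331449e+01, -2.32510847e+01,  7.28241820e-02,
        4.21863911e-02, -5.81890777e-05]), 'ee_pos': array([ 174.58741566, -547.31477193,  178.02245432]), 'ee_rot': array([-1.79910925e+02, -1.52792249e-04,  1.76934142e+01]), 'force': array([-0.5462536 ,  0.60045359,  0.05550072]), 'torque': array([-0.00715846,  0.02137285,  0.00548228]), 'gripper_force': 0.0, 'gripper_width': 91.25504235585652}
```

View pics/top0.png

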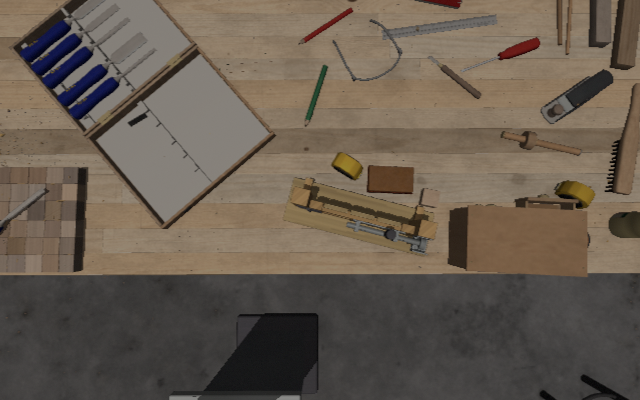

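View pics/scene0.png

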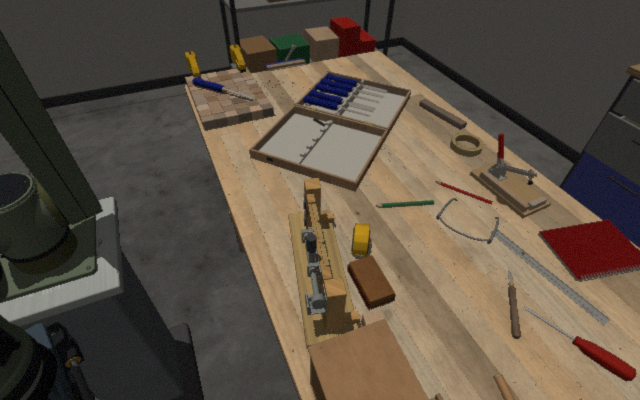

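```bash
cat > h.py <<'E'
import numpy as np, cv2
from scipy.spatial.transform import Rotation as Ro
from workcell import env, cams
def cam(n, st=None):
    c=cams.get_calibration(n)
    if n!="wrist": return c["mtx"], Ro.from_euler("xyz",c["attitude"],degrees=True).as_matrix(), np.array(c["eye"])
    T=c["tool_from_camera"]; R=Ro.from_euler("xyz",st["ee_rot"],degrees=True).as_matrix()
    return c["mtx"], R@T[:3,:3], R@T[:3,3]+st["ee_pos"]
def ray(C,u,v):
    K,R,e=C; d=R@np.linalg.solve(K,[u,v,1]); return e,d/np.linalg.norm(d)
def plane(C,u,v,z):
    e,d=ray(C,u,v); return e+d*(z-e[2])/d[2]
def proj(C,p):
    K,R,e=C; q=K@(R.T@(np.asarray(p)-e)); return q[:2]/q[2]
E
python3 - <<'E'
import cv2,numpy as np
t=cv2.imread("pics/top0.png")[165:265,270:450]; s=cv2.imread("pics/scene0.png")[170:350,270:400]
t=cv2.resize(t,None,fx=4,fy=4,interpolation=cv2.INTER_CUBIC); s=cv2.resize(s,None,fx=3,fy=3,interpolation=cv2.INTER_CUBIC)
t=cv2.convertScaleAbs(t,alpha=1.5); s=cv2.convertScaleAbs(s,alpha=1.5)
cv2.imwrite("pics/tc.png",t)
cv2.imwrite("pics/sc.png",s)
E
```

```text
(no output)
```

View pics/tc.png

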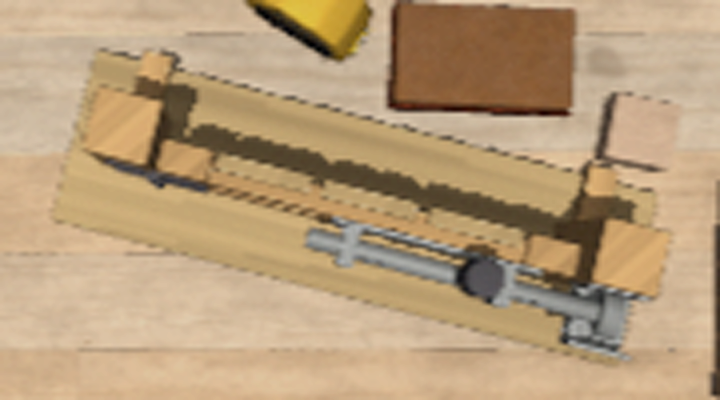

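View pics/sc.png

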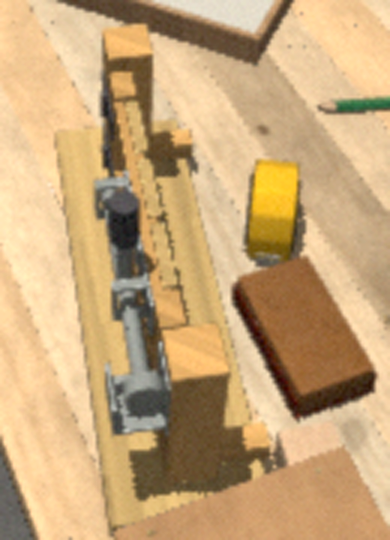

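The top crop shows the knob's top at about (390.5, 234) and the post tops at (301, 196) and (428, 229.5). In the scene view the knob's top is at about (311, 238).

Run:
```python
from h import *
T=cam("top");S=cam("scene")
h=plane(T,301,196.3,155); l=plane(T,428.3,229.5,155)
print(h,l,np.linalg.norm(h-l)); d=(h-l)/np.linalg.norm(h-l); print("yaw frame y",np.degrees(np.arctan2(d[1],d[0])))
o=l+d*130; x=np.array([d[1],-d[0],0]); print("origin",o,"x",x)
k=o-23*x-50*d; print("knob pred",k)
kt=plane(T,390.5,234,205);print("knob top", kt, "along",(kt-o)@d,(kt-o)@x); print(plane(S,311.3,238.3,205))
K=k.copy();K[2]=205;print(proj(T,K),proj(S,K))
```

```text
[ 621.07153589 -171.91145687  155.        ] [ 550.2285786  -441.66801951  155.        ] 278.90379646289216
yaw frame y 75.2853655909572
origin [ 583.24922789 -315.93164163  155.        ] x [ 0.96720291 -0.25400499  0.        ]
knob pred [ 548.30331131 -358.4496721   155.        ]
knob top [ 541.38956557 -353.76183175  205.        ] along -47.2220331385152 -30.87772983538529
[ 538.83229573 -360.92690528  205.        ]
[392.80909195 230.51222313] [315.46622492 235.75840605]
```

Emit:
{"fn": "apply_moves", "kwargs": {"deltas": [[0,0,-0.05,-0.14,1],[0.03,-0.005,-0.09,-0.28,1],[0.07,-0.012,-0.11,-0.42,1],[0.115,-0.02,-0.11,-0.56,1],[0.16,-0.027,-0.11,-0.7,1]]}}

```text
time_s: 0.6
ee_pos: [320.2, -472.8, 289.5]
ee_rot: [179.9, 0.0, 58.1]
force: [-0.2, -0.7, -0.6]
gripper_width: 91.4
gripper_force: 0.0
```

```bash
cat > go.py <<'E'
from h import *
import sys
t=np.array([float(a) for a in sys.argv[1:4]]);yaw=float(sys.argv[4])
s=env.state();R=Ro.from_euler("xyz",s["ee_rot"],degrees=True).as_matrix()
dy=(yaw-s["ee_rot"][2]+180)%360-180
print("t",s["time_s"],"pos",s["ee_pos"].round(1),s["ee_rot"].round(2),"F",s["force"].round(1),"w",s["gripper_width"],s["gripper_force"])
print("delta tool mm",(R.T@(t-s["ee_pos"])).round(1),"roll rad",-np.radians(dy).round(3),"q",s["qpos"].round(1))
E
python3 go.py 543 -357 285 75.3
```

```text
t 0.6 pos [ 320.2 -472.8  289.5] [1.7992e+02 4.0000e-02 5.8070e+01] F [-0.2 -0.7 -0.6] w 91.41034235526928 0.0
delta tool mm [216.1 127.9   4.5] roll rad -0.301 q [-57.1  15.3  78.3   0.   86.4 -25.1]
```

Emit:
{"fn": "apply_moves", "kwargs": {"deltas": [[0.04,0.025,0,-0.14,1],[0.08,0.05,0,-0.28,1],[0.12,0.074,0,-0.301,1],[0.16,0.098,0,-0.301,1],[0.2,0.12,0,-0.301,1]]}}

```text
time_s: 1.1
ee_pos: [528.6, -367.0, 288.2]
ee_rot: [-180.0, -0.0, 75.1]
force: [0.5, -0.9, 0.1]
gripper_width: 91.2
gripper_force: 0.0
```

Emit:
{"fn": "apply_moves", "kwargs": {"deltas": [[0,0,0,0,1],[0,0,0,0,1]]}}

```text
time_s: 1.3
ee_pos: [527.4, -367.5, 287.8]
ee_rot: [-179.9, 0.0, 75.2]
force: [-1.0, -0.1, 0.6]
gripper_width: 91.3
gripper_force: 0.0
```

```bash
python3 - <<'E'
from h import *
s=env.state();im=cams.grab_frame("wrist");np.save("st1.npy",s,allow_pickle=True)
cv2.imwrite("pics/w1.png",im)
print(s["ee_pos"],s["ee_rot"]);C=cam("wrist",s);print(proj(C,[543,-357,205]))
E
python3 go.py 543 -357 285 75.3
```

```text
[ 527.41799962 -367.49869953  287.75831136] [-1.79883732e+02  1.32395242e-04  7.51630075e+01]
[332.47592451 180.48551426]
t 1.35 pos [ 526.6 -368.2  288.2] [-1.7991e+02  2.0000e-02  7.5070e+01] F [0.2 0.2 1.1] w 91.1237069967368 0.0
delta tool mm [15.1 12.9  3.2] roll rad -0.004 q [-36.   22.5  67.9  -0.   89.7 -21. ]
```

View pics/w1.png

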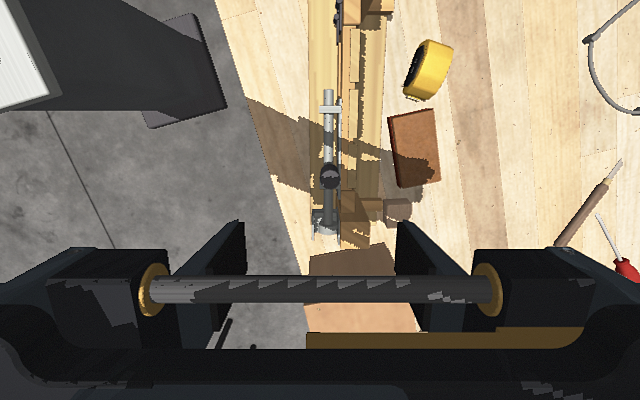

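Run:
```python
from h import *
s=np.load("st1.npy",allow_pickle=True).item();C=cam("wrist",s)
im=cv2.imread("pics/w1.png");c=im[150:250,290:370]
cv2.imwrite("pics/w1c.png",cv2.convertScaleAbs(cv2.resize(c,None,fx=6,fy=6,interpolation=cv2.INTER_CUBIC),alpha=1.5))
print(proj(C,s["ee_pos"]))
for uv in [(330,178),(330,181),(328,181)]: print(uv,plane(C,*uv,205))
```

```text
[319.20620705 225.28158767]
(330, 178) [ 541.29353756 -354.0060026   205.        ]
(330, 181) [ 540.55752199 -356.8801467   205.        ]
(328, 181) [ 538.68575116 -356.38398313  205.        ]
```

View pics/w1c.png

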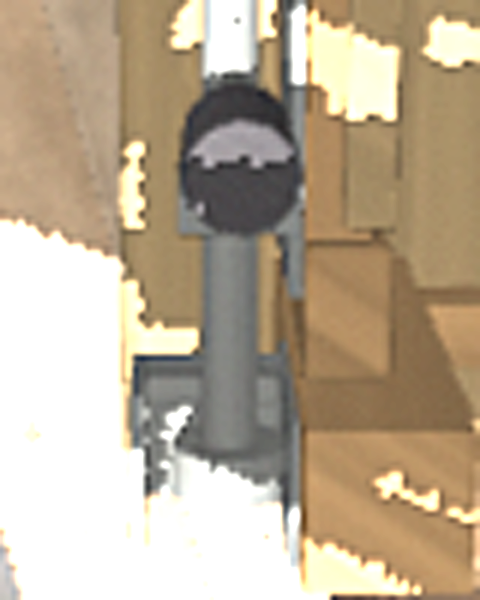

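The knob's top disc is centred at about (330, 179.3), which puts it near (541, -355). The jaws can now go down over it.

Emit:
{"fn": "apply_moves", "kwargs": {"deltas": [[0.016,0.0106,0.02,0,1],[0.016,0.0106,0.05,0,1],[0.016,0.0106,0.08,0,1],[0.016,0.0106,0.105,0,1],[0.016,0.0106,0.118,0,1]]}}

```text
time_s: 1.85
ee_pos: [538.9, -355.9, 168.6]
ee_rot: [-179.8, -0.0, 74.9]
force: [0.3, -1.0, -0.4]
gripper_width: 91.1
gripper_force: 0.0
```

Emit:
{"fn": "apply_moves", "kwargs": {"deltas": [[0,0,0,0,1],[0,0,0,0,1]]}}

```text
time_s: 2.05
ee_pos: [541.4, -356.4, 172.0]
ee_rot: [179.9, 0.0, 75.0]
force: [-0.5, -0.3, -0.1]
gripper_width: 90.9
gripper_force: 0.0
```

```bash
python3 go.py 541 -355.5 170 75.3
python3 - <<'E'
from h import *
s=env.state();im=cams.grab_frame("wrist")
cv2.imwrite("pics/w2.png",cv2.convertScaleAbs(im[60:400,120:520],alpha=1.4)); print(proj(cam("wrist",s),[541,-355.5,205]))
E
```

```text
t 2.05 pos [ 541.4 -356.4  172. ] [1.799e+02 4.000e-02 7.498e+01] F [-0.5 -0.3 -0.1] w 90.91411066587047 0.0
delta tool mm [ 0.8 -0.7  2. ] roll rad -0.006 q [-34.4  25.1  80.   -0.   74.8 -19.4]
[317.99636065 243.61892724]
```

View pics/w2.png

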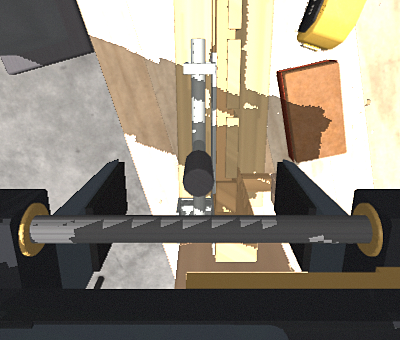

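The knob sits mid-jaw at about (318, 240), as predicted, so the fingers can close.

Emit:
{"fn": "apply_moves", "kwargs": {"deltas": [[0,0,0,0,-0.5],[0,0,0,0,-0.6],[0,0,0,0,-0.8],[0,0,0,0,-1],[0,0,0,0,-1]], "grip_force": 20}}

```text
time_s: 2.6
ee_pos: [541.5, -355.4, 170.9]
ee_rot: [180.0, 0.0, 75.1]
force: [0.4, -0.0, -0.0]
gripper_width: 53.8
gripper_force: 0.0
```

Emit:
{"fn": "apply_moves", "kwargs": {"deltas": [[0,0,0,0,-1],[0,0,0,0,-1],[0,0,0,0,-1],[0,0,0,0,-1],[0,0,0,0,-1]]}}

```text
time_s: 3.1
ee_pos: [541.5, -355.5, 170.7]
ee_rot: [-180.0, 0.0, 75.0]
force: [-0.3, -1.1, 0.3]
gripper_width: 14.0
gripper_force: 0.0
```

```bash
python3 go.py 541 -355.5 170 75.3
python3 - <<'E'
from h import *
im=cams.grab_frame("wrist")
a=cv2.convertScaleAbs(cv2.resize(im[140:340,220:420],None,fx=2,fy=2),alpha=1.6)
cv2.imwrite("pics/w3.png",a)
E
```

```text
t 3.1 pos [ 541.5 -355.5  170.7] [-1.800e+02  1.000e-02  7.505e+01] F [-0.3 -1.1  0.3] w 13.963826993447306 0.0
delta tool mm [-0.2 -0.4  0.7] roll rad -0.004 q [-34.3  25.2  80.1  -0.   74.7 -19.3]
```

View pics/w3.png

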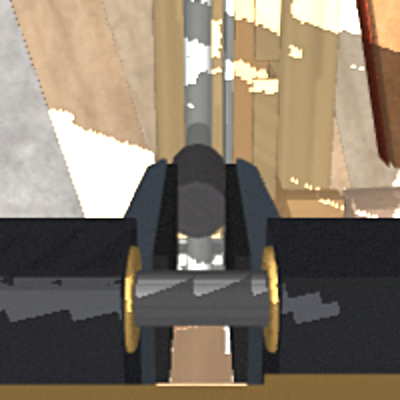

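The knob is between the pads with the gap almost closed, so I'll keep closing.

Emit:
{"fn": "apply_moves", "kwargs": {"deltas": [[0,0,0,0,-1],[0,0,0,0,-1],[0,0,0,0,-1]], "grip_force": 20}}

```text
time_s: 3.45
ee_pos: [541.4, -355.5, 170.8]
ee_rot: [180.0, 0.0, 75.0]
force: [-0.8, -0.2, 0.7]
gripper_width: 0.4
gripper_force: 0.0
```

Run:
```python
from h import *
im=cams.grab_frame("wrist")
a=cv2.convertScaleAbs(cv2.resize(im[140:340,220:420],None,fx=2,fy=2),alpha=1.6)
s=cams.grab_frame("scene");cv2.imwrite("pics/s4full.png",s);b=cv2.convertScaleAbs(cv2.resize(s[150:350,230:430],None,fx=2,fy=2),alpha=1.5)
cv2.imwrite("pics/w4.png",np.hstack([a,b]))
```

```text
(no output)
```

View pics/w4.png

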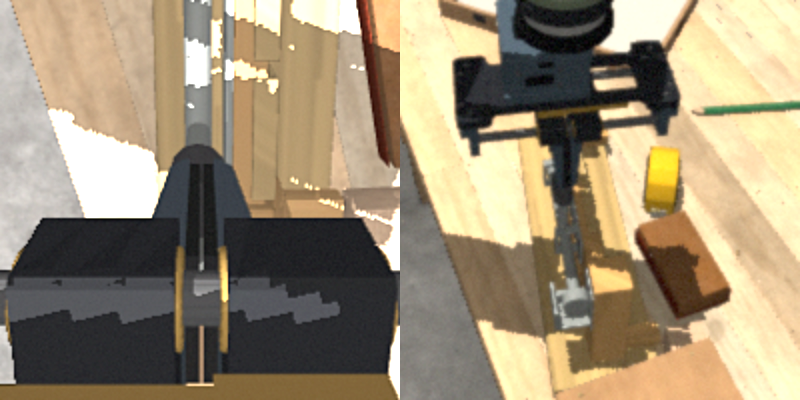

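Run:
```python
from h import *
for f,(x0,x1,y0,y1) in (("w1",(300,360,155,200)),("w2",(165,235,130,210))):
    im=cv2.imread(f"pics/{f}.png")[y0:y1,x0:x1]; g=im.max(2).astype(int)
    print(f,x0,y0)
    for r in range(0,g.shape[0],2 if f=="w1" else 3): print(y0+r,' '.join('%3d'%v for v in g[r,::2]))
```

```text
w1 300 155
155 132 127 119 125 121 104 114 113 110 100 243 247 149 202 219 176 125 255  86 133 190 250 248 255 175 137 107 110 102 106
157 126 128 121 123 124 103 113 115 108 146 248  88 156 202 217 175 114 122  92 132 202 245 240 241 198 243 246 142 110 103
159 125 124 123 123 126 102 113 115 109 109 109 110 158 203 217 176 119 127  95 133 215 247 240 239 224 234 236 243 152 104
161 111 121 122 123 125 102 112 114 110 108 112 113 164 208 172 178  67 128  92 119 209 252 241 239 227 236 233 238 135 104
163 118 120 123 125 125  99 113 113 110 109 111 115  70  76  63  56  72 126  94 117 206 255 247 239 231 237 235 239 109 104
165 119 121 122 120 128 100 113 113 112 110 110 112  52  40  39  38  37  48 102  63  88 113 148 241 234 238 237 242  94 107
167 121 121 121 122 124  98 112 115 109 110 110  62  44  45  42  42  39  35  39  68  89 119 159 244 242 237 242 245  87 105
169 121 118 119 124 127  99 111 115 110 108 105  43  46  42  40  47  37  34  33  69 101 117 108  91 255 233  85 255  89 106
171 121 119 125 123 128  90 110 112 111 109  81  44  47  99 115 118 115  99  35  63  96 116 116 1
[... 4961 characters left out ...]
 255 255 255 246 255 255 255 255 255 255 141  97  77  81 104 116 123 248 255  85 113 111 168 172 169 171 171 168 165 160 151
199 255 255 255 255 255 255 255  91 181 255 255 255 255 255 127 123 130 126 122 109 101 127 126 109 108 101 167 175 171 171 171 169 171 167 168
202 255 255 255 255 255 255 255  99 116  99  95 106 108  94  98 122 130 126 118 113  99  98  98 108 106 101 144 154 165 172 175 172 171 171 169
205 255 255 255 255 255 255 148 102  97 101 143 140 137 150 102 119 130 125 120 111  97  97  98 134 101 116 148 150 147 139 155 168 174 174 171
208 255 255 255 255 255 255  83  99 174 255 255 255 255 255 176 140 154 113 119 108 104 185 255 123  95 127 148 153 140 255 255 129 153 169 174
```

Run:
```python
from h import *
print(env.grip_depth,[a for a in dir(env) if a[0]!='_'])
T=cam("top");S=cam("scene");st=np.load("st1.npy",allow_pickle=True).item();W=cam("wrist",st)
st2=env.state();W2=cam("wrist",st2)
obs=[(T,390.5,234),(S,311.3,238.3),(W,330.2,179.7),(W2,319,242)]
def tri(o):
    A=0;b=0
    for C,u,v in o:
        e,d=ray(C,u,v);P=np.eye(3)-np.outer(d,d);A=A+P;b=b+P@e
    return np.linalg.solve(A,b).round(1)
print(tri(obs),tri(obs[:2]),tri(obs[2:]),tri([obs[0],obs[3]]))
im=cv2.imread("pics/w2.png");g=im.max(2)
for r in range(150,225,6): print(r,' '.join('%3d'%v for v in g[r,96:140:2]),'|',' '.join('%3d'%v for v in g[r,260:304:2]))
```

```text
18.8 ['Unreachable', 'grip_depth', 'job_done', 'state']
[ 541.1 -356.   198.4] [ 541.3 -355.   197.1] [ 540.7 -358.4  193. ] [ 541.6 -354.3  202.1]
150 171 169 168 169 164 164 164 165 171 175 171 171 172 169 162 174 154 255 255 255 255 255 | 168 167 161 207 193 174 176 174 181 179 176 171 174 175  42  59 109  80 108 111 106 104
156 168 168 164 164 169 172 186 185 192 193 183 172 178 167 168 168 175 176 255 255 255 255 | 168 164 154 210 206 199 189 178 179 176 174 167 165 162 130  53  71  77 101 113 108 112
162 167 168 172 172 171 176 155  49  56  63  62  35   3   0  70 182 175 176 164 255 255 255 | 168 165 151 204 203 202 178 175 179   0   6  22  59  69  59  60  80 167 126 105 225 255
168 174 174 189  43  63  66  66  66  57  35  31  27  27  20  84 181 175 175 171 164 255 255 | 168 164 167 197 196 193 199 165 175  24  21  25  25  28  55  64  63  62  64  39 255 255
174  49  66  62  64  64  66  57  28  29  28  24  18  25  21  87 185 186 178 178 174 162 255 | 132 129 127 129 122 255 123 126  64  24  20  18  20  27  25  24  53  60  64  60  66  64
180  63  60  60  64  56  22  29  28  25  2
[... 713 characters left out ...]
  25  25  27  32  27  28  27  24  20   6 196 175 161 162 176 179 | 255 255 255 255 255 255 255  31  21  25  29  29  22  28  25  25  28  28  21  15  25  24
210  21  25  22  25  22  28  21  20  22  22  27  27  21  25  21  29 179 172 172 174 162 158 | 255 255 255 255 255 255 255  45  22  22  28  27  20  15  27  24  24  24  27  24  21  20
216  57  62  56  57  57  56  57  59  59  56  57  57  56  55  57  55  53  53  53  55  53  53 |  45  41  42  39  36  41  42  41  52  55  57  57  53  56  57  57  59  57  59  56  59  59
222  62  64  66  73 111 105 108 108 106 111 111 106 106  56  63  66  69  64 116 102 106 106 |  64 112 105 106 106 102 108 108 102  64  67  69  67  67  67  69  67  67  64  67  67  67
```

The fingers closed above the knob without touching anything. The finger edges in the wrist picture put the real tips about 36 mm short of the nominal TCP, with the knob's top below them. I'll reopen and go lower in small steps, watching the force.

Emit:
{"fn": "apply_moves", "kwargs": {"deltas": [[0,0,0,0,1],[0,0,0,0,1],[0,0,0,0,1],[0,0,0,0,1],[0,0,0,0,1]]}}

```text
time_s: 4.05
ee_pos: [541.5, -355.5, 170.8]
ee_rot: [180.0, 0.0, 75.0]
force: [-0.9, 0.9, 1.1]
gripper_width: 37.5
gripper_force: 0.0
```

Emit:
{"fn": "apply_moves", "kwargs": {"deltas": [[0,0,0,0,1],[0,0,0,0,1],[0,0,0.004,0,1],[0,0,0.009,0,1],[0,0,0.014,0,1]]}}

```text
time_s: 4.55
ee_pos: [541.3, -355.4, 156.1]
ee_rot: [-180.0, -0.0, 75.0]
force: [0.3, 0.8, -0.1]
gripper_width: 77.7
gripper_force: 0.0
```

Emit:
{"fn": "apply_moves", "kwargs": {"deltas": [[0,0,0.003,0,1],[0,0,0.007,0,1],[0,0,0.01,0,1]]}}

```text
time_s: 4.85
ee_pos: [541.4, -355.4, 146.3]
ee_rot: [-180.0, -0.0, 75.0]
force: [-0.1, -0.3, -1.2]
gripper_width: 90.9
gripper_force: 0.0
```

Emit:
{"fn": "apply_moves", "kwargs": {"deltas": [[0,0,0.004,0,1],[0,0,0.008,0,1],[0,0,0.011,0,1]]}}

```text
time_s: 5.15
ee_pos: [541.4, -355.4, 135.3]
ee_rot: [-180.0, -0.0, 75.0]
force: [0.1, 0.2, -0.1]
gripper_width: 91.4
gripper_force: 0.0
```

```bash
python3 go.py 541.1 -356 135 75.3
python3 - <<'E'
from h import *
s=env.state();im=cams.grab_frame("wrist")
a=cv2.convertScaleAbs(im[140:340,170:470],alpha=1.5)
a=cv2.resize(a,None,fx=1.5,fy=1.5)
sc=cams.grab_frame("scene")
b=cv2.convertScaleAbs(cv2.resize(sc[200:300,270:370],(300,300),interpolation=cv2.INTER_CUBIC),alpha=1.6)
cv2.imwrite("pics/w5.png",np.hstack([a,b]))
E
```

```text
t 5.15 pos [ 541.4 -355.4  135.3] [-179.98   -0.     75.05] F [ 0.1  0.2 -0.1] w 91.37392619113204 0.0
delta tool mm [-0.7 -0.1  0.3] roll rad -0.004 q [-34.3  26.4  83.2  -0.   70.4 -19.3]
```

View pics/w5.png

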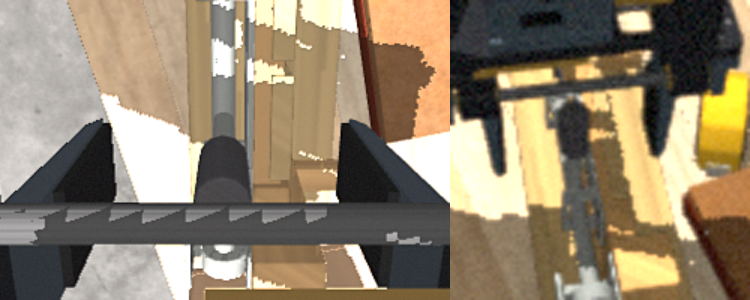

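The scene half shows the fingertips straddling the knob and reaching just past its bottom. I'll close on it now.

Emit:
{"fn": "apply_moves", "kwargs": {"deltas": [[0,0,0,0,-1],[0,0,0,0,-1],[0,0,0,0,-1],[0,0,0,0,-1],[0,0,0,0,-1]], "grip_force": 20}}

```text
time_s: 5.75
ee_pos: [541.5, -355.5, 135.9]
ee_rot: [180.0, 0.0, 75.0]
force: [0.1, 0.2, -0.2]
gripper_width: 53.8
gripper_force: 0.0
```

Emit:
{"fn": "apply_moves", "kwargs": {"deltas": [[0,0,0,0,-1],[0,0,0,0,-1],[0,0,0,0,-1],[0,0,0,0,-1],[0,0,0,0,-1]]}}

```text
time_s: 6.25
ee_pos: [540.6, -355.3, 135.7]
ee_rot: [-179.9, 0.0, 75.0]
force: [-2.5, 0.2, 1.5]
gripper_width: 19.6
gripper_force: 20.0
```

Emit:
{"fn": "apply_moves", "kwargs": {"deltas": [[0,0,-0.002,0,-1],[0,0,-0.005,0,-1],[0,0,-0.008,0,-1],[0,0,-0.011,0,-1],[0,0,-0.011,0,-1]], "grip_force": 30}}

```text
time_s: 6.75
ee_pos: [540.9, -355.3, 147.0]
ee_rot: [-179.9, 0.0, 75.0]
force: [-3.9, -0.3, -3.4]
gripper_width: 19.2
gripper_force: 30.0
```

The wrist force of -3.4 N in z matches the bolt's weight, so it is lifted. Next I draw it back.

Emit:
{"fn": "apply_moves", "kwargs": {"deltas": [[0.006,0,0,0,-1],[0.013,0,0,0,-1],[0.02,0,0,0,-1],[0.027,0,0,0,-1],[0.034,0,0,0,-1]]}}

```text
time_s: 7.25
ee_pos: [549.7, -321.4, 146.5]
ee_rot: [-179.9, -0.0, 75.1]
force: [-5.9, 0.3, -3.4]
gripper_width: 19.0
gripper_force: 30.0
```

Emit:
{"fn": "apply_moves", "kwargs": {"deltas": [[0.004,0,0,0,-1],[0.008,0,0,0,-1],[0.008,0,0,0,-1]]}}

```text
time_s: 7.55
ee_pos: [551.9, -312.8, 146.5]
ee_rot: [-179.9, -0.1, 75.1]
force: [-4.2, 3.0, -3.4]
gripper_width: 19.4
gripper_force: 30.0
```

```bash
python3 go.py 541.1 -356 135 75.3
python3 - <<'E'
from h import *
# hinge and rotation plan: rotate about hinge by a, from current knob (TCP xy)
s=env.state();p=s["ee_pos"][:2]
d=np.array([np.cos(np.radians(75.3)),np.sin(np.radians(75.3))]);x=np.array([d[1],-d[0]])
o=np.array([583.2,-315.9]); H=o-12*x+129.5*d
print("H",H,"r",np.linalg.norm(p-H), "frame", (p-o)@x,(p-o)@d)
R=Ro.from_euler("xyz",s["ee_rot"],degrees=True).as_matrix()
for k in range(1,11):
    a=-0.042*k;c,n=np.cos(a),np.sin(a);q=H+np.array([[c,-n],[n,c]])@(p-H)
    dl=R.T@np.array([*(q-p),0]); print(k,(dl/1000).round(4),"roll",round(-a,3))
E
```

```text
t 7.55 pos [ 551.9 -312.8  146.5] [-1.7988e+02 -9.0000e-02  7.5100e+01] F [-4.2  3.  -3.4] w 19.417080229731692 29.99692976474762
delta tool mm [-44.5   0.7  11.4] roll rad -0.004 q [-30.6  24.9  84.1   0.1  71.1 -15.7]
H [ 604.45444079 -187.59373068] r 135.83528560500594 frame -31.066211406801077 -4.990536462550765
1 [ 0.0009 -0.0056  0.    ] roll 0.042
2 [ 0.002  -0.0112  0.    ] roll 0.084
3 [ 0.0034 -0.0168  0.    ] roll 0.126
4 [ 0.005  -0.0222  0.0001] roll 0.168
5 [ 0.0068 -0.0276  0.0001] roll 0.21
6 [ 0.0089 -0.033   0.0001] roll 0.252
7 [ 0.0112 -0.0382  0.0001] roll 0.294
8 [ 0.0137 -0.0433  0.0001] roll 0.336
9 [ 0.0164 -0.0483  0.0001] roll 0.378
10 [ 0.0193 -0.0533  0.0001] roll 0.42
```

Emit:
{"fn": "apply_moves", "kwargs": {"deltas": [[-0.001,-0.0053,0,0.04,-1],[-0.001,-0.0106,0,0.08,-1],[-0.0007,-0.0159,0,0.12,-1],[0.0005,-0.0211,0,0.16,-1],[0.0018,-0.0263,0,0.2,-1]]}}

```text
time_s: 8.05
ee_pos: [528.7, -305.5, 147.1]
ee_rot: [179.9, -0.0, 63.6]
force: [-0.9, -0.2, -3.9]
gripper_width: 19.3
gripper_force: 30.0
```

```bash
python3 go.py 551.9 -312.8 146.5 75.1
```

```text
t 8.05 pos [ 528.7 -305.5  147.1] [ 1.7985e+02 -4.0000e-02  6.3590e+01] F [-0.9 -0.2 -3.9] w 19.30707861208209 30.002934336662292
delta tool mm [ 3.8 24.   0.7] roll rad -0.201 q [-31.1  22.6  87.8   0.1  69.5  -4.8]
```

Emit:
{"fn": "apply_moves", "kwargs": {"deltas": [[0.0005,-0.0053,0,0.04,-1],[0.0013,-0.0106,0,0.08,-1],[0.0023,-0.0159,0,0.12,-1],[0.0034,-0.0211,0,0.16,-1],[0.0048,-0.0263,0,0.2,-1]]}}

```text
time_s: 8.55
ee_pos: [507.4, -289.9, 147.2]
ee_rot: [179.8, -0.1, 52.1]
force: [-1.2, -0.5, -3.6]
gripper_width: 19.4
gripper_force: 30.0
```

Emit:
{"fn": "apply_moves", "kwargs": {"deltas": [[0,0,0,0,-1],[0,0,0,0,-1],[0,0,0,0,-1],[0,0,0,0,-1],[0,0,0,0,-1]]}}

```text
time_s: 9.05
ee_pos: [506.5, -290.5, 146.8]
ee_rot: [179.9, -0.0, 52.1]
force: [0.4, 0.2, -3.9]
gripper_width: 19.6
gripper_force: 30.0
```

```bash
python3 go.py 551.9 -312.8 146.5 75.1
python3 - <<'E'
from h import *
T=cam("top");im=cams.grab_frame("top");cv2.imwrite("pics/t6.png",im);s=env.state();p=s["ee_pos"][:2]
H=np.array([596.8,-186.8]);v=p-H;print("r",np.linalg.norm(v))
th=np.arctan2(v[1],v[0]);  # knob is 11mm in front of hinge line
d=np.array([np.cos(np.radians(75.3)),np.sin(np.radians(75.3))])
th0=np.arctan2(*( -d*133.3-11*np.array([d[1],-d[0]]))[::-1]);print("gate est",th0-th)
# rod's direction from grey pixels in top: change image vs start
a=cv2.absdiff(im,cv2.imread("pics/top0.png")).max(2)
for ang in (0,.2,.3,.4,.5):
    c,n=np.cos(-ang),np.sin(-ang);R2=np.array([[c,-n],[n,c]])
    for nm,rel in (("edge",-d*235),("knob",-d*133.3-11*np.array([d[1],-d[0]]))):
        q=H+R2@rel;print(ang,nm,proj(T,[*q,145]).round(1))
cs=im[225:290,330:450].max(2)
for r in range(0,65,4): print(225+r,' '.join('%3d'%x for x in cs[r,::4]))
E
```

```text
t 9.05 pos [ 506.5 -290.5  146.8] [ 1.7995e+02 -2.0000e-02  5.2140e+01] F [ 0.4  0.2 -3.9] w 19.59798685330888 29.999234676361084
delta tool mm [10.2 49.5  0.4] roll rad -0.401 q [-31.   20.3  91.4   0.   68.2   6.9]
r 137.54211513825177
gate est 0.37834466602804384
0 edge [414.4 235.6]
0 knob [367.  228.6]
0.2 edge [407.1 256.4]
0.2 knob [361.8 239.9]
0.3 edge [401.9 266.1]
0.3 knob [358.4 245.2]
0.4 edge [395.7 275.3]
0.4 knob [354.4 250. ]
0.5 edge [388.6 283.8]
0.5 knob [350.  254.5]
225 140 129 134 129  19  55  71  26  62  30  39  63  66  18  16  16  15  16  18  32  48  47  45 142 141 140 151 140 148 145
229  88 124  87 105  70  78  58  72  65  53  54  46  36  68  14  15  13  16  33  16  43  50  45 141 140 152 148 148 148 141
233  92 110  98  25  78  81  44  78  30  67  64  59  51  42  35  32  12  16  16  23  51  50 106 140 152 149 140 144 143 144
237 144 102  37  68  82  58  82  67  67  74  70  65  62  56  50  39  15  29  39 138  64  86  81 114 107 139 136 141 143 144
241 141 114  48  80  82  64  83  37  80  79  75  71  68  64  60  53  45  37 138 140  65 103 111 110 110 141 145
[... 800 characters left out ...]
  96  97  96  96  93  89  88  86  83  81  81  77  74  30  69  69  64 100 150 150
273  47  82  76  79  82  85  87  88  90  90  93  94  97  96  97  95  92  90  87  85  83  82  79  24  75  39  70 140 136 122
277  65  82  63  72  76  80  83  84  87  88  88  91  93  94  96  97  95  94  91  88  87  84  50  69  80  44  75  75  77  78
281  83  65  19  60  70  74  77  80  84  86  87  90  89  92  92  95  96  96  94  93  89  88  27  82  74  82  65  73  75  76
285  82  16  17  15  36  63  69  76  78  82  85  86  87  89  91  92  94  95  95  96  94  48  59  82  22  82  74  79  77  79
289  54  17  16  16  12  15  55  66  73  77  79  83  85  87  88  89  91  92  94  96  91  26  82  83  81  81  76  79  78  77
```

```bash
python3 -c "
from workcell import env
print(env.job_done())"
```

```text
the job is handed in; nothing more can be done
None
```

I handed the job in with the bolt lifted over the lip, drawn back about 4 cm, the gate held open at about 0.38 rad, and the knob still gripped at 30 N. The opening angle and draw are worked out from the arm's position because the arm hid the gate from the top camera. I was not shown the judge's verdict.

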